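Index and lock the vial wheel of a sampler

TASK

Turn the aluminium vial wheel by pushing on the edges of its raised lobes until its notch faces the mark on the bolt guide and the sprung bolt clicks into it, then push the bolt fully home by its black tab so the wheel is locked, and let go. Push gently: stop turning as soon as the bolt catches. Don't touch the glass vials, and leave the beaker, cork and tube rack where they are.

Things in the scene. Friction and masses are not known exactly. Their poses are not given: they have to be found in the camera images.
- base: Fixed white housing with grey top plate, 190 (x) by 290 (y) by 35 mm high. Origin on the work surface under the wheel's axis; it spans y -190 to +100, x -95 to +95 mm, z up. A 16 mm spindle, top at z 73 mm. The lock (aluminium guide with the bolt) is clamped on the plate on the -y side, its line through the wheel's axis anywhere within 0.22 rad of the base's -y; its place is not measured.
- wheel: Loose aluminium wheel, about 0.5 kg, on the spindle (1 mm play); several N at the rim turn it. Origin at its underside's centre, 35 mm above the work surface; z up. Round disc, radius 75 mm, 3 to 15 mm above the underside; on it, up to 31 mm, a core of radius 48 mm and four lobes out to 75 mm on the wheel's -y, +x, +y, -x, each 0.34 rad either side, gaps of 0.89 rad between.
- vials: Eight small glass vials with white caps fixed in the wheel's top in a circle of 31 mm radius, each 13 mm diameter, up to 48 mm above the wheel's underside; not to be touched. Origin and axes as the wheel's.
- notch (a point): Point in the notch, 70 mm from the wheel's axis along the wheel's -y, 9 mm above its underside. The lobe on the wheel's -y, with the disc under it, has the only notch: a radial slot 14 mm wide, open outwards and upwards, from the rim in to 48 mm radius.
- bolt (a joint): Travel (m) of the steel bolt towards the wheel's axis: 11 mm rod, axis 44 mm above the work surface, blunt tapered tip. A spring holds the tip on the rim (about 0.008); over the notch it snaps to about 0.016 and blocks the wheel; 0.024 = fully home at its end stop, where it stays. Tab: 36 wide, 12 thick, 38 to 88 mm above the work surface, its rear face 150 mm minus travel from the axis.
- beaker: Loose glass beaker, 60 mm diameter, 75 mm high, origin at the centre of its underside; a bystander.
- cork: Loose cork stopper, 26 mm diameter, 28 mm high, origin at the centre of its underside; a bystander.
- rack: Loose grey tube rack 70 (x) by 160 (y) mm with four capped tubes, 97 mm high, origin at the centre of its underside; a bystander.

How it is judged:
By the outcome, as a careful person would: the job done as asked, in the order asked, and still so for the second after the job is handed in, with the robot touching nothing.
It also fails if it takes over 54 s, if anything falls off the work surface, if the arm or the gripper's body presses on something with over 40 N, if the wrist force passes 120 N, or if a joint passes its speed limit or range.

ROBOT

A 6-joint arm with a two-finger parallel gripper is mounted at the origin on the work surface. World frame = base frame: x ahead of the robot, y to its left, z up, the work surface at z = 0. Lengths are in m, angles in degrees, forces in N, time in s.
With the tool pointing down it reaches from about 0.3 to 0.75 m from the base axis. Payload 8.5 kg.
Tool frame: the origin (TCP) lies between the finger pads; the fingertips stand 8 mm ahead of it and the grasp point (between the pads) lies 11 mm behind it; y points along the fingers, x is the direction in which the jaws open and shut, and the axes are right-handed (so a half turn about y gives the same grasp; the last joint's range is limited). The gripper opens to 88 mm and grips with 3 to 60 N. Pads are 18 mm wide; open, the fingers measure 123 mm over their backs; the gripper's body (75 mm by 187 mm) begins 45 mm behind the grasp point.
Start: joints at [-86.763, 21.807, 74.336, -0, 83.858, -12.336], TCP at [0.148, -0.53, 0.247] pointing down, gripper open.
Joint ranges: [-178.18, 178.18], [-50.72, 133.34], [12.68, 142.11], [-81.47, 261.47], [9.98, 163.14], [-165.26, 165.26]. Speed limits (degrees/s): [136.94, 136.94, 180, 180, 180, 180].

INTERFACE

Orientations are given as [roll, pitch, yaw] about the fixed x, y, z axes, in that order (R = Rz(yaw) Ry(pitch) Rx(roll)).
In Python, from workcell import bot gives the robot as it stands.
- The arm moves only by the tool play_rows, never from a script. Its argument "steps" is a list that holds one entry, the list of rows, each a list of 5 numbers: the opening, from -1 (shut) to 1 (fully open), so that 0 is half open, then the shift along the tool's x, y, z in m, then the turn about the tool's y in rad. In form: [[[fingers, x, y, z, twist], ...]]. A call has 1 to 20 rows; each row is the pose to reach, as a shift and turn from the pose measured when the call began, along the tool's axes at that moment; what a row does not reach only later rows make up. A row lasts 1/12 s, in which the tool goes at most 41.7 mm and 7.16 degrees, less where a joint would pass 70% of its speed; a pose out of reach is approached as far as the arm can. A call with a gripper value outside its range is refused whole. The fingers move at their own pace and stop on an object; "grip_force" is the grip in N (left out, the last holds). Time passes only in rows, so rows that repeat a pose let the fingers close. It gives the time, the measured TCP pose, the force and the opening at its end, in the units of the state.
- bot.get_obs(): the state, without advancing time (a new reading comes with each control period).
- bot.camera(name): name is "scene" or "top" or "wrist"; returns a dict with "image" (384x512x3 uint8, red, green, blue), "intrinsics" (3x3 intrinsics, pixels), "rvec" (rotation vector, rad) and "tvec" (3), from world to camera coordinates, as OpenCV has them. Camera axes: x right, y down, z forward; pixel columns grow to the right and rows downward; lengths in m; the calibration is good to about 2 mm. The wrist camera is an equidistant fisheye: a pixel r from the principal point sees the ray r / f radians off the axis. A picture is of the moment at which its call begins. There is no depth.
- bot.job_done(): hands the job in, once; it reports no verdict.
Trained networks look in the newest picture that a camera, given by its name, has taken for a name from the list of things; names that differ only in an ending like _2 or _b are one class to them, and where a whole thing is asked for, a point or a joint stands for the part that bears it (a point fixed in the world has none). Each returns a list of dicts, best first, with "conf" (0 to 1); they miss things now and then, are a little off and sometimes report something else, mostly with a low value. They report only what shows in the picture. A call takes as long as a camera call.
- bot.search_frame(camera, thing): "location" ([x, y, z] in m, in world coordinates, good to about 4 mm: the middle of the surface that is visible of it).
The state is a dict: "time": time; "q": joint angles; "qvel": joint speeds; "effort": joint torques, N m; "eef_pos": TCP position; "eef_rot": TCP orientation; "ft_force": force on the tool from outside, world axes, zero at the start; "torque": the same for the moment, N m; "width": finger opening in m.
Only numpy, scipy, OpenCV 4.12 (cv2) and the standard library are available. Lean on these libraries where they do the work, as an engineer would, in place of code of your own. Each camera call takes 0.05 s, during which the arm holds its last target.

## Working session

There is one attempt and no reset: what is moved stays moved. The work goes in short steps, Python scripts to look and compute and a tool call to move; the robot and the scene stay as the last step left them, time stands still between calls to the robot, and variables do not carry over. Pictures are saved under pics/ and viewed, and the job is handed in when it is done.

Besides the shell and the picture viewer there is one more tool, called after "Request:" as name([rows], argument=value, ...), one row to a line, values as JSON. play_rows: Moves the arm, as the interface text tells. Its arguments: {"type":"object","properties":{"steps":{"type":"array"},"grip_force":{"type":"number"}},"required":["steps"]}

```bash
mkdir -p pics; cat > h.py <<'E'
from workcell import bot
import numpy as np, cv2
def shot(n,f):
    c=bot.camera(n); im=cv2.cvtColor(c['image'],cv2.COLOR_RGB2BGR)
    cv2.imwrite('pics/'+f+'.png',im); np.savez('pics/'+f+'.npz',K=c['intrinsics'],r=c['rvec'],t=c['tvec']); return c
def ray(f,uv,z):
    d=np.load('pics/'+f+'.npz'); R=cv2.Rodrigues(d['r'])[0]; t=d['t'].reshape(3)
    v=R.T@np.linalg.inv(d['K'])@np.array([uv[0],uv[1],1.]); o=-R.T@t
    return o+v*(z-o[2])/v[2]
def proj(f,P):
    d=np.load('pics/'+f+'.npz'); return cv2.projectPoints(np.array(P,float).reshape(-1,3),d['r'],d['t'],d['K'],None)[0].reshape(-1,2)
E
python3 - <<'E'
from h import *
print(bot.get_obs())
for n in ['scene','top','wrist']:
    c=shot(n,n+'0')
    for th in ['base','wheel','notch','bolt','beaker','cork','rack','vials']:
        print(n,th,[(np.round(d['location'],3),round(d['conf'],2)) for d in bot.search_frame(n,th)[:3]])
E
```

```text
{'time': 0.0, 'q': array([-8.67610995e+01,  2.18398322e+01,  7.43839900e+01, -6.02457456e-04,
        8.38585823e+01, -1.23363314e+01]), 'qvel': array([-0.07198913,  0.03821801, -0.14853599, -0.01058841, -0.07756865,
       -0.15727344]), 'effort': array([-7.40923788e-04, -4.37929916e+01, -2.24554503e+01,  7.13325734e-02,
        3.52511066e-02, -1.15134976e-04]), 'eef_pos': array([ 0.14765142, -0.52952966,  0.24615311]), 'eef_rot': array([-8.99829794e+01,  8.06297483e-02, -7.44246912e+01]), 'ft_force': array([-0.17856755,  0.34487495, -0.9287383 ]), 'torque': array([-0.04692444, -0.03162011, -0.00490981]), 'width': 0.08808170486342635}
scene base [(array([ 0.598, -0.125,  0.037]), 0.58)]
scene wheel [(array([ 0.577, -0.022,  0.06 ]), 0.92)]
scene notch [(array([ 0.58 , -0.025,  0.066]), 0.97)]
scene bolt [(array([ 0.547, -0.143,  0.066]), 0.76)]
scene beaker [(array([ 0.757, -0.047,  0.046]), 0.96)]
scene cork [(array([ 0.684, -0.183,  0.031]), 0.55)]
scene rack [(array([0.65 , 0.212, 0.034]), 0.86)]
scene vials [(array([ 0.567, -0.008,  0.074]), 0.88)]
top base [(array([ 0.538, -0.093,  0.034]), 0.7)]
top wheel [(array([ 0.561, -0.003,  0.068]), 0.78)]
top notch [(array([ 0.568, -0.007,  0.066]), 0.81)]
top bolt [(array([ 0.54 , -0.134,  0.079]), 0.59)]
top beaker [(array([ 0.767, -0.046,  0.043]), 0.74)]
top cork [(array([ 0.68 , -0.182,  0.027]), 0.45), (array([ 0.563, -0.006,  0.086]), 0.33)]
top rack [(array([0.638, 0.221, 0.016]), 0.96), (array([ 0.541, -0.135,  0.077]), 0.64)]
top vials [(array([ 0.565, -0.003,  0.084]), 0.63)]
wrist base []
wrist wheel []
wrist notch []
wrist bolt []
wrist beaker []
wrist cork []
wrist rack []
wrist vials []
```

View pics/scene0.png

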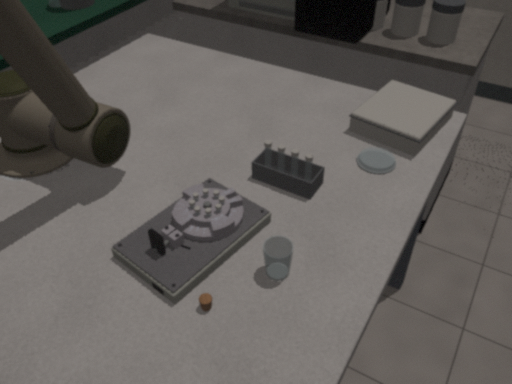

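View pics/top0.png

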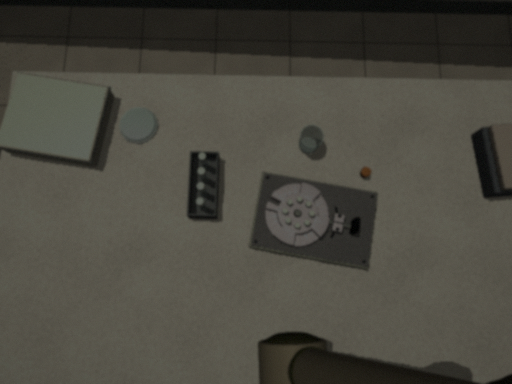

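```bash
python3 - <<'E'
import cv2
a=cv2.imread('pics/top0.png'); print(a.shape)
cv2.imwrite('pics/top0z.png',cv2.resize(a[100:300,150:400],None,fx=3,fy=3,interpolation=cv2.INTER_CUBIC))
E
```

```text
(384, 512, 3)
```

```bash
python3 - <<'E'
import cv2,numpy as np
a=cv2.imread('pics/top0.png')
b=cv2.resize(a[165:275,245:385],None,fx=5.5,fy=5.5,interpolation=cv2.INTER_CUBIC)
cv2.imwrite('pics/top0z2.png',np.clip(b.astype(float)*1.8,0,255).astype('uint8'))
a=cv2.imread('pics/scene0.png')
b=cv2.resize(a[170:300,105:305],None,fx=4,fy=4,interpolation=cv2.INTER_CUBIC)
cv2.imwrite('pics/scene0z.png',np.clip(b.astype(float)*1.8,0,255).astype('uint8'))
E
```

```text
(no output)
```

View pics/top0z2.png

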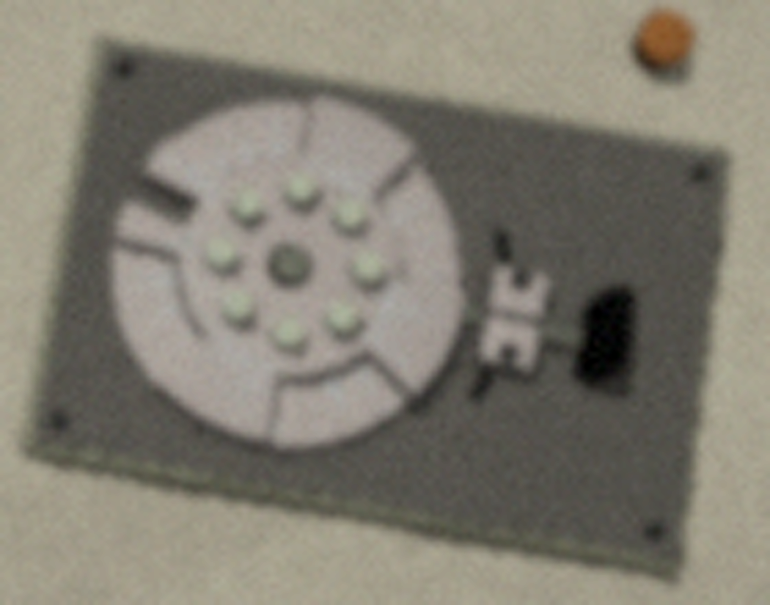

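View pics/scene0z.png

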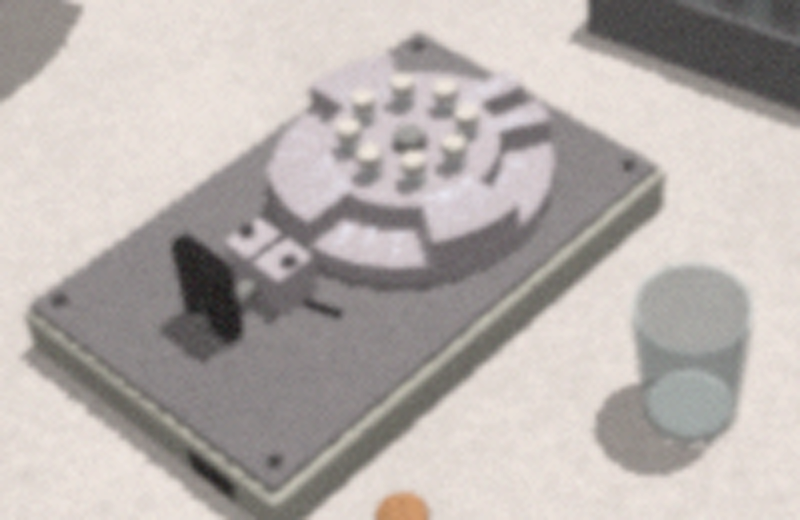

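```bash
python3 - <<'E'
from h import *
f=lambda x,y:(245+(x+.5)/5.5-.5,165+(y+.5)/5.5-.5)
R=lambda n,x,y,z:(lambda p:(print(n,np.round(p,4)),p)[1])(ray('top0',f(x,y),z))
c=R('spindle',290,264,.073)
m=R('notch mouth',140,190,.062);i=R('notch in',188,210,.062)
# screws on plate corners z .035
s=[R('screw',*p,.036) for p in [(123,67),(702,173),(655,530),(58,419)]]
t=R('tab top',608,335,.088)
g=R('guide slit',514,318,.06)
# outline of wheel: bounding circle
for p in [(112,262),(465,275),(305,97),(285,448)]: R('rim',*p,.062)
def ang(a):return np.degrees(np.arctan2(a[1]-c[1],a[0]-c[0]))
print('notch ang',ang(m),ang(i),'tab',ang(t),np.linalg.norm((t-c)[:2]),'guide',ang(g),np.linalg.norm((g-c)[:2]))
E
```

```text
spindle [ 0.5639 -0.0054  0.073 ]
notch mouth [0.5968 0.0579 0.062 ]
notch in [0.5884 0.0372 0.062 ]
screw [0.6579 0.0646 0.036 ]
screw [ 0.6146 -0.1927  0.036 ]
screw [ 0.4575 -0.1658  0.036 ]
screw [0.5002 0.0913 0.036 ]
tab top [ 0.534  -0.1357  0.088 ]
guide slit [ 0.5446 -0.1026  0.06  ]
rim [0.5651 0.0697 0.062 ]
rim [ 0.5624 -0.0816  0.062 ]
rim [ 0.6395 -0.0136  0.062 ]
rim [ 0.4871 -0.0041  0.062 ]
notch ang 62.50469574380432 59.99923020276333 tab -102.9056210236906 0.13367321141624097 guide -101.24177583190118 0.09909195334489124
```

Request:
play_rows([
  [[-1,-0.02,0.005,0.024,-0.12],[-1,-0.04,0.01,0.048,-0.24],[-1,-0.06,0.015,0.071,-0.36],[-1,-0.08,0.02,0.095,-0.48],[-1,-0.1,0.025,0.118,-0.6],[-1,-0.12,0.03,0.142,-0.72],[-1,-0.14,0.035,0.166,-0.84],[-1,-0.16,0.04,0.19,-0.96],[-1,-0.18,0.045,0.213,-1.08],[-1,-0.2,0.05,0.237,-1.2],[-1,-0.22,0.055,0.26,-1.32],[-1,-0.24,0.06,0.284,-1.44],[-1,-0.26,0.065,0.308,-1.56],[-1,-0.28,0.07,0.331,-1.68],[-1,-0.3,0.075,0.355,-1.8],[-1,-0.32,0.08,0.379,-1.92],[-1,-0.34,0.085,0.402,-2.04],[-1,-0.36,0.09,0.426,-2.16],[-1,-0.38,0.095,0.45,-2.28],[-1,-0.396,0.1,0.473,-2.4]],
])

```text
time: 3.02
eef_pos: [0.4977, -0.0195, 0.1466]
eef_rot: [-90.0, -0.0, 63.5]
ft_force: [0.1, -0.1, -0.0]
width: 0.0004
```

Request:
play_rows([
  [[-1,0,0,0,-0.12],[-1,0,0,0,-0.24],[-1,0,0,0,-0.305],[-1,0,0,0,-0.305]],
])

```text
time: 3.35
eef_pos: [0.4978, -0.0193, 0.1466]
eef_rot: [-90.0, -0.0, 81.1]
ft_force: [0.1, -0.6, -0.9]
width: 0.0004
```

```bash
python3 - <<'E'
from h import *
o=bot.get_obs(); print(o['eef_pos'],o['eef_rot'],o['q'])
c=shot('wrist','w1'); print(c['intrinsics'],c['rvec'],c['tvec'])
a=cv2.imread('pics/w1.png'); cv2.imwrite('pics/w1z.png',cv2.resize(a,(800,600),interpolation=cv2.INTER_CUBIC))
shot('top','top1')
E
```

```text
[ 0.49775878 -0.01925478  0.14658664] [-9.00123203e+01 -3.79736517e-03  8.10968907e+01] [-1.58614980e+01  2.25554132e+01  9.15841056e+01  5.76674802e-03
  6.58487118e+01 -9.69607472e+01]
[[297.31863964   0.         254.24645096]
 [  0.         297.31863964 193.76402182]
 [  0.           0.           1.        ]] [-2.22892426 -1.90645657 -0.24926297] [-0.05776654 -0.48697475  0.16317956]
```

View pics/w1z.png

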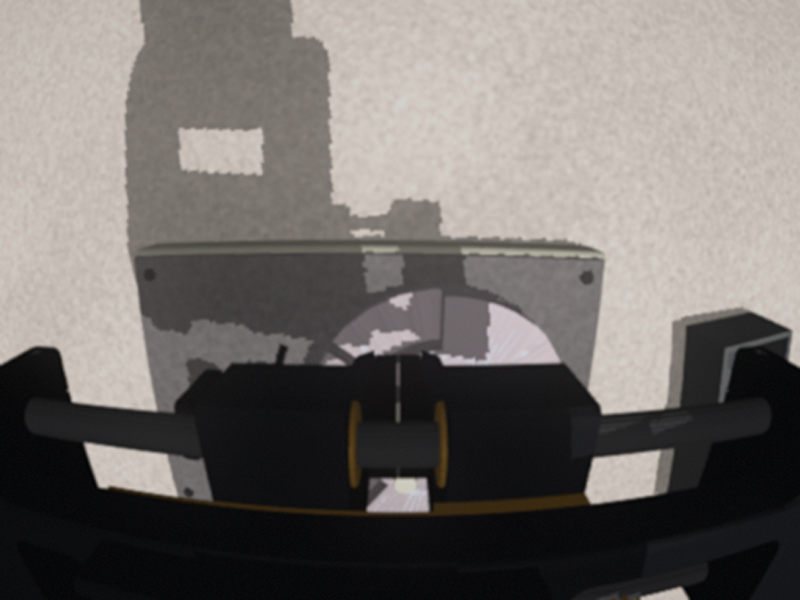

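```bash
python3 - <<'E'
from h import *
d=np.load('pics/w1.npz');R=cv2.Rodrigues(d['r'])[0];t=d['t'].reshape(3);o=-R.T@t
def W(x,y,z):
    u=cv2.fisheye.undistortPoints(np.array([[[x/1.5625-.2,y/1.5625-.2]]]),d['K'],np.zeros(4))[0,0]
    v=R.T@np.array([u[0],u[1],1]); return o+v*(z-o[2])/v[2]
c=np.array([.5645,-.006])
for p in [(443,290,.066),(443,340,.066),(330,343,.05),(355,358,.05),(150,275,.035),(587,277,.035)]:
    w=W(*p); e=w[:2]-c; print(p,w.round(4),np.hypot(*e).round(4),np.degrees(np.arctan2(e[1],e[0])).round(1))
E
```

```text
(443, 290, 0.066) [0.4864 0.0043 0.066 ] 0.0788 172.5
(443, 340, 0.066) [0.5117 0.001  0.066 ] 0.0533 172.4
(330, 343, 0.05) [ 0.51   -0.0583  0.05  ] 0.0755 -136.2
(355, 358, 0.05) [ 0.5204 -0.0465  0.05  ] 0.0598 -137.4
(150, 275, 0.035) [ 0.4573 -0.1641  0.035 ] 0.1911 -124.1
(587, 277, 0.035) [0.4992 0.0907 0.035 ] 0.1167 124.0
```

Request:
play_rows([
  [[-1,0,0.02,0,0],[-1,0,0.04,0,0],[-1,0,0.06,0,0],[-1,0,0.075,0,0],[-1,0,0.082,0,0],[-1,0,0.085,0,0],[-1,0,0.085,0,0]],
])

```text
time: 4.03
eef_pos: [0.4978, -0.0196, 0.0616]
eef_rot: [-90.0, -0.0, 80.7]
ft_force: [0.3, -0.7, 0.5]
width: 0.0003
```

```bash
cat > g.py <<'E'
from h import *
c=np.array([.5645,-.006])
def rows(alphas,off=.0175,r=.064,z=.0615):
    o=bot.get_obs(); e=o['eef_pos']; y0=np.radians(o['eef_rot'][2])
    x=np.array([np.cos(y0),np.sin(y0)]); zz=np.array([-np.sin(y0),np.cos(y0)])
    out=[]
    for a in alphas:
        A=np.radians(a); u=np.array([np.cos(A),np.sin(A)]); p=np.array([np.sin(A),-np.cos(A)])
        q=c+r*u-off*p-e[:2]
        tw=-((A-np.pi/2-y0+np.pi)%(2*np.pi)-np.pi)
        out.append([-1,round(q@x,4),round(e[2]-z,4),round(q@zz,4),round(tw,3)])
    print(str(out)); 
def state():
    o=bot.get_obs(); e=o['eef_pos'][:2]-c; a=o['eef_rot'][2]+90; A=np.radians(a)
    u=np.array([np.cos(A),np.sin(A)]); p=np.array([np.sin(A),-np.cos(A)])
    f=o['ft_force'][:2]
    print('a',a.round(2),'r',(e@u).round(4),'off',(-e@p).round(4),'Fp',(f@p).round(1),'Fr',(f@u).round(1),'Fz',o['ft_force'][2].round(1),o['time'])
E
python3 -c "
from g import *
state()
rows(list(np.r_[172,171,170,168.5,167:137:-2.]))"
```

```text
a 170.73 r 0.0637 off 0.0242 Fp -0.6 Fr -0.4 Fz 0.5 4.0333
[[-1, np.float64(0.0053), np.float64(0.0001), np.float64(-0.0001), np.float64(-0.022)], [-1, np.float64(0.0064), np.float64(0.0001), np.float64(0.0002), np.float64(-0.005)], [-1, np.float64(0.0075), np.float64(0.0001), np.float64(0.0005), np.float64(0.013)], [-1, np.float64(0.0092), np.float64(0.0001), np.float64(0.001), np.float64(0.039)], [-1, np.float64(0.0109), np.float64(0.0001), np.float64(0.0013), np.float64(0.065)], [-1, np.float64(0.0132), np.float64(0.0001), np.float64(0.0017), np.float64(0.1)], [-1, np.float64(0.0154), np.float64(0.0001), np.float64(0.0021), np.float64(0.135)], [-1, np.float64(0.0177), np.float64(0.0001), np.float64(0.0024), np.float64(0.17)], [-1, np.float64(0.0201), np.float64(0.0001), np.float64(0.0025), np.float64(0.205)], [-1, np.float64(0.0224), np.float64(0.0001), np.float64(0.0026), np.float64(0.24)], [-1, np.float64(0.0247), np.float64(0.0001), np.float64(0.0027), np.float64(0.275)], [-1, np.float64(0.027), np.float64(0.0001), np.float64(0.0026), np.float64(0.31)], [-1, np.float64(0.0293), np.float64(0.0001), np.float64(0.0025), np.float64(0.344)], [-1, np.float64(0.0316), np.float64(0.0001), np.float64(0.0022), np.float64(0.379)], [-1, np.float64(0.0339), np.float64(0.0001), np.float64(0.0019), np.float64(0.414)], [-1, np.float64(0.0362), np.float64(0.0001), np.float64(0.0016), np.float64(0.449)], [-1, np.float64(0.0385), np.float64(0.0001), np.float64(0.0011), np.float64(0.484)], [-1, np.float64(0.0407), np.float64(0.0001), np.float64(0.0006), np.float64(0.519)], [-1, np.float64(0.043), np.float64(0.0001), np.float64(-0.0), np.float64(0.554)]]
```

Request:
play_rows([
  [[-1,0.003,0,0,0],[-1,0.005,0,0,0],[-1,0.0064,0,0,0],[-1,0.0075,0,0.0005,0.013],[-1,0.0092,0,0.001,0.039],[-1,0.011,0,0.0013,0.065],[-1,0.0132,0,0.0017,0.1],[-1,0.0154,0,0.0021,0.135],[-1,0.0177,0,0.0024,0.17],[-1,0.02,0,0.0025,0.205],[-1,0.0224,0,0.0026,0.24],[-1,0.0247,0,0.0027,0.275],[-1,0.027,0,0.0026,0.31],[-1,0.0293,0,0.0025,0.344],[-1,0.0316,0,0.0022,0.379],[-1,0.0339,0,0.0019,0.414],[-1,0.0362,0,0.0016,0.449],[-1,0.0385,0,0.0011,0.484],[-1,0.0407,0,0.0006,0.519],[-1,0.043,0,0,0.554]],
])

```text
time: 5.7
eef_pos: [0.505, 0.0223, 0.0622]
eef_rot: [-90.1, 0.0, 48.8]
ft_force: [-0.8, -3.8, 2.6]
width: 0.0002
```

```bash
sed -i 's/round(q@x,4)/float(round(q@x,4))/;s/round(e\[2\]-z,4)/float(round(e[2]-z,4))/;s/round(q@zz,4)/float(round(q@zz,4))/;s/round(tw,3)/float(round(tw,3))/' g.py
python3 -c "
from g import *
state()
rows(list(np.arange(136.5,136.5-50,-2.5)))
c=shot('top','top2')
a=cv2.imread('pics/top2.png')
b=cv2.resize(a[165:275,245:385],None,fx=5.5,fy=5.5,interpolation=cv2.INTER_CUBIC)
cv2.imwrite('pics/top2z.png',np.clip(b.astype(float)*1.8,0,255).astype('uint8'))
"
```

```text
a 138.85 r 0.0634 off 0.0178 Fp -3.4 Fr -1.9 Fz 2.6 5.7
[[-1, 0.003, 0.0007, 0.0013, 0.041], [-1, 0.0058, 0.0007, 0.0018, 0.085], [-1, 0.0087, 0.0007, 0.0023, 0.128], [-1, 0.0115, 0.0007, 0.0026, 0.172], [-1, 0.0144, 0.0007, 0.0029, 0.216], [-1, 0.0173, 0.0007, 0.0029, 0.259], [-1, 0.0202, 0.0007, 0.0029, 0.303], [-1, 0.0231, 0.0007, 0.0027, 0.346], [-1, 0.026, 0.0007, 0.0024, 0.39], [-1, 0.0289, 0.0007, 0.002, 0.434], [-1, 0.0317, 0.0007, 0.0015, 0.477], [-1, 0.0345, 0.0007, 0.0008, 0.521], [-1, 0.0373, 0.0007, 0.0, 0.565], [-1, 0.04, 0.0007, -0.0009, 0.608], [-1, 0.0428, 0.0007, -0.0019, 0.652], [-1, 0.0454, 0.0007, -0.0031, 0.695], [-1, 0.048, 0.0007, -0.0043, 0.739], [-1, 0.0506, 0.0007, -0.0057, 0.783], [-1, 0.0531, 0.0007, -0.0072, 0.826], [-1, 0.0555, 0.0007, -0.0088, 0.87]]
```

View pics/top2z.png

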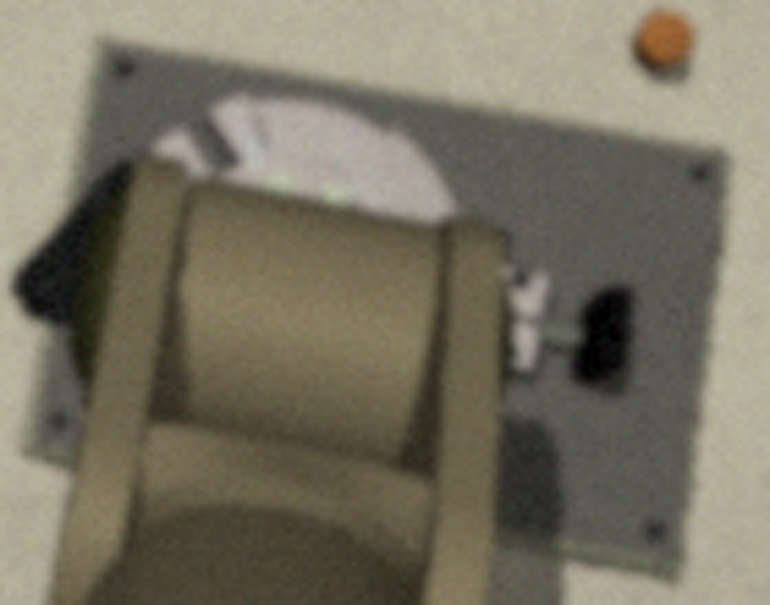

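Request:
play_rows([
  [[-1,0.003,0.0007,0.0013,0.041],[-1,0.0058,0.0007,0.0018,0.085],[-1,0.0087,0.0007,0.0023,0.128],[-1,0.0115,0.0007,0.0026,0.172],[-1,0.0144,0.0007,0.0029,0.216],[-1,0.0173,0.0007,0.0029,0.259],[-1,0.0202,0.0007,0.0029,0.303],[-1,0.0231,0.0007,0.0027,0.346],[-1,0.026,0.0007,0.0024,0.39],[-1,0.0289,0.0007,0.002,0.434],[-1,0.0317,0.0007,0.0015,0.477],[-1,0.0345,0.0007,0.0008,0.521],[-1,0.0373,0.0007,0,0.565],[-1,0.04,0.0007,-0.0009,0.608],[-1,0.0428,0.0007,-0.0019,0.652],[-1,0.0454,0.0007,-0.0031,0.695],[-1,0.048,0.0007,-0.0043,0.739],[-1,0.0506,0.0007,-0.0057,0.783],[-1,0.0531,0.0007,-0.0072,0.826],[-1,0.0555,0.0007,-0.0088,0.87]],
])

```text
time: 7.42
eef_pos: [0.5461, 0.0586, 0.0617]
eef_rot: [-90.1, 0.2, -1.2]
ft_force: [-10.3, -2.7, 8.4]
width: 0.0005
```

```bash
python3 -c "
from g import *
state()
rows(list(np.arange(86,86-50,-2.5)))
"
```

```text
a 88.81 r 0.0642 off 0.0197 Fp -10.2 Fr -2.9 Fz 8.4 7.4167
[[-1, 0.0054, 0.0002, 0.0006, 0.049], [-1, 0.0082, 0.0002, 0.0011, 0.093], [-1, 0.0111, 0.0002, 0.0016, 0.136], [-1, 0.014, 0.0002, 0.0019, 0.18], [-1, 0.0169, 0.0002, 0.0021, 0.224], [-1, 0.0198, 0.0002, 0.0021, 0.267], [-1, 0.0226, 0.0002, 0.0021, 0.311], [-1, 0.0255, 0.0002, 0.0019, 0.354], [-1, 0.0284, 0.0002, 0.0015, 0.398], [-1, 0.0313, 0.0002, 0.0011, 0.442], [-1, 0.0341, 0.0002, 0.0005, 0.485], [-1, 0.0369, 0.0002, -0.0001, 0.529], [-1, 0.0397, 0.0002, -0.001, 0.573], [-1, 0.0424, 0.0002, -0.0019, 0.616], [-1, 0.0451, 0.0002, -0.0029, 0.66], [-1, 0.0478, 0.0002, -0.0041, 0.704], [-1, 0.0504, 0.0002, -0.0054, 0.747], [-1, 0.0529, 0.0002, -0.0068, 0.791], [-1, 0.0554, 0.0002, -0.0083, 0.834], [-1, 0.0578, 0.0002, -0.0099, 0.878]]
```

```bash
python3 -c "
from g import *
for n in ['scene','top']:
  shot(n,n+'3')
a=cv2.imread('pics/scene3.png');b=cv2.imread('pics/top3.png')
b=cv2.hconcat([cv2.resize(a[170:300,135:265],(400,400),interpolation=cv2.INTER_CUBIC),cv2.resize(b[160:270,250:360],(400,400),interpolation=cv2.INTER_CUBIC)])
cv2.imwrite('pics/z3.png',np.clip(b.astype(float)*1.8,0,255).astype('uint8'))
state()
"
```

```text
a 88.84 r 0.0643 off 0.0191 Fp -8.4 Fr -2.4 Fz 7.8 7.5167
```

View pics/z3.png

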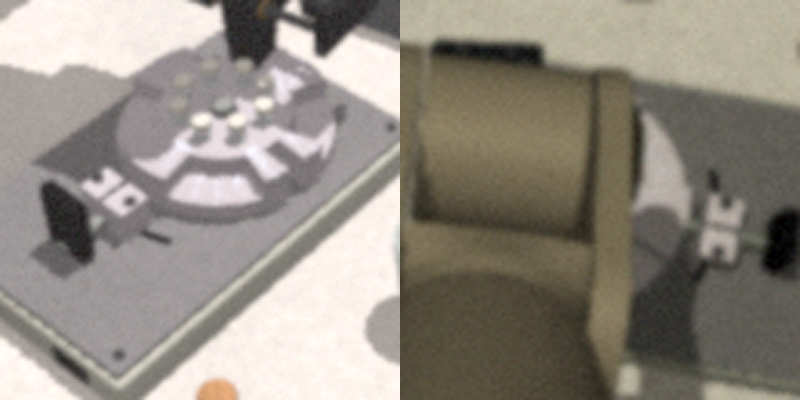

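Request:
play_rows([
  [[-1,0.0045,-0.001,0.0006,0.049],[-1,0.0082,-0.002,0.0011,0.093],[-1,0.0111,-0.002,0.0016,0.136],[-1,0.014,-0.002,0.0019,0.18],[-1,0.0169,-0.002,0.0021,0.224],[-1,0.0198,-0.002,0.0021,0.267],[-1,0.0226,-0.002,0.0021,0.311],[-1,0.0255,-0.002,0.0019,0.354],[-1,0.0284,-0.002,0.0015,0.398],[-1,0.0313,-0.002,0.0011,0.442],[-1,0.0341,-0.002,0.0005,0.485],[-1,0.0369,-0.002,-0.0001,0.529],[-1,0.0397,-0.002,-0.001,0.573],[-1,0.0424,-0.002,-0.0019,0.616],[-1,0.0451,-0.002,-0.0029,0.66],[-1,0.0478,-0.002,-0.0041,0.704],[-1,0.0504,-0.002,-0.0054,0.747],[-1,0.0529,-0.002,-0.0068,0.791]],
])

```text
time: 9.02
eef_pos: [0.5985, 0.0517, 0.0631]
eef_rot: [-90.2, 0.2, -46.6]
ft_force: [-2.6, 3.0, -1.6]
width: 0.0004
```

```bash
python3 -c "
from g import *
state()
for n in ['scene','top']:
  shot(n,n+'4')
a=cv2.imread('pics/scene4.png');b=cv2.imread('pics/top4.png')
b=cv2.hconcat([cv2.resize(a[170:300,135:265],(400,400),interpolation=cv2.INTER_CUBIC),cv2.resize(b[160:270,250:360],(400,400),interpolation=cv2.INTER_CUBIC)])
cv2.imwrite('pics/z4.png',np.clip(b.astype(float)*1.8,0,255).astype('uint8'))
"
```

```text
a 43.44 r 0.0643 off 0.0185 Fp -4.0 Fr 0.1 Fz -1.6 9.0167
```

View pics/z4.png

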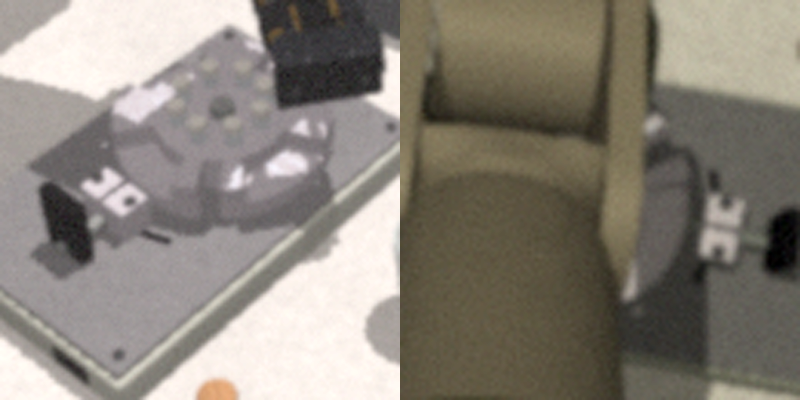

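```bash
python3 -c "
from g import *
rows(list(np.r_[41.5:18:-2.,17.5,16,15]),z=.0635)
"
```

```text
[[-1, 0.0025, -0.0003, 0.0002, 0.035], [-1, 0.0048, -0.0003, 0.0007, 0.07], [-1, 0.0071, -0.0003, 0.0011, 0.105], [-1, 0.0094, -0.0003, 0.0014, 0.14], [-1, 0.0117, -0.0003, 0.0017, 0.175], [-1, 0.014, -0.0003, 0.0018, 0.21], [-1, 0.0163, -0.0003, 0.0019, 0.245], [-1, 0.0186, -0.0003, 0.0019, 0.279], [-1, 0.0209, -0.0003, 0.0019, 0.314], [-1, 0.0232, -0.0003, 0.0017, 0.349], [-1, 0.0255, -0.0003, 0.0015, 0.384], [-1, 0.0278, -0.0003, 0.0012, 0.419], [-1, 0.0301, -0.0003, 0.0008, 0.454], [-1, 0.0318, -0.0003, 0.0004, 0.48], [-1, 0.033, -0.0003, 0.0002, 0.498]]
```

Request:
play_rows([
  [[-1,0.0025,0,0.0002,0.035],[-1,0.0048,0,0.0007,0.07],[-1,0.0071,0,0.0011,0.105],[-1,0.0094,0,0.0014,0.14],[-1,0.0117,0,0.0017,0.175],[-1,0.014,0,0.0018,0.21],[-1,0.0163,0,0.0019,0.245],[-1,0.0186,0,0.0019,0.279],[-1,0.0209,0,0.0019,0.314],[-1,0.0232,0,0.0017,0.349],[-1,0.0255,0,0.0015,0.384],[-1,0.0278,0,0.0012,0.419],[-1,0.0301,0,0.0008,0.454],[-1,0.0318,0,0.0004,0.48],[-1,0.033,0,0.0002,0.498]],
])

```text
time: 10.37
eef_pos: [0.6218, 0.028, 0.0632]
eef_rot: [-90.2, 0.1, -75.0]
ft_force: [-1.0, 2.6, -0.6]
width: 0.0007
```

```bash
cat > z.py <<'E'
from g import *
import sys
k=sys.argv[1]
state()
for n in ['scene','top']: shot(n,n+k)
a=cv2.imread(f'pics/scene{k}.png');b=cv2.imread(f'pics/top{k}.png')
b=cv2.hconcat([cv2.resize(a[170:300,135:265],(400,400),interpolation=cv2.INTER_CUBIC),cv2.resize(b[180:270,275:365],(400,400),interpolation=cv2.INTER_CUBIC)])
cv2.imwrite(f'pics/z{k}.png',np.clip(b.astype(float)*2,0,255).astype('uint8'))
g=cv2.imread(f'pics/top{k}.png',0)[205:250,345:368].astype(float)
w=(g<30); ys,xs=np.nonzero(w); print('tab dark centroid',xs.mean()+345,ys.mean()+205,w.sum())
E
python3 z.py 5
python3 - <<'E'
import cv2,numpy as np
for k in '04':
 g=cv2.imread(f'pics/top{k}.png',0)[205:250,345:368].astype(float)
 w=(g<30); ys,xs=np.nonzero(w); print(k,xs.mean()+345,ys.mean()+205,w.sum())
E
python3 -c "
from g import *
rows(list(np.arange(14.5,4,-.5)),z=.0635)"
```

```text
a 15.0 r 0.0642 off 0.018 Fp -2.8 Fr -0.3 Fz -0.6 10.3667
tab dark centroid 355.2546583850932 226.59006211180125 161
0 354.94505494505495 226.62637362637363 182
4 355.0875 226.525 160
[[-1, 0.0008, -0.0004, 0.0001, 0.009], [-1, 0.0013, -0.0004, 0.0002, 0.018], [-1, 0.0019, -0.0004, 0.0003, 0.027], [-1, 0.0025, -0.0004, 0.0005, 0.035], [-1, 0.003, -0.0004, 0.0006, 0.044], [-1, 0.0036, -0.0004, 0.0007, 0.053], [-1, 0.0042, -0.0004, 0.0009, 0.062], [-1, 0.0047, -0.0004, 0.001, 0.07], [-1, 0.0053, -0.0004, 0.0011, 0.079], [-1, 0.0059, -0.0004, 0.0012, 0.088], [-1, 0.0064, -0.0004, 0.0013, 0.096], [-1, 0.007, -0.0004, 0.0014, 0.105], [-1, 0.0076, -0.0004, 0.0015, 0.114], [-1, 0.0081, -0.0004, 0.0016, 0.123], [-1, 0.0087, -0.0004, 0.0016, 0.131], [-1, 0.0093, -0.0004, 0.0017, 0.14], [-1, 0.0099, -0.0004, 0.0018, 0.149], [-1, 0.0104, -0.0004, 0.0018, 0.158], [-1, 0.011, -0.0004, 0.0019, 0.166], [-1, 0.0116, -0.0004, 0.002, 0.175], [-1, 0.0122, -0.0004, 0.002, 0.184]]
```

View pics/z5.png

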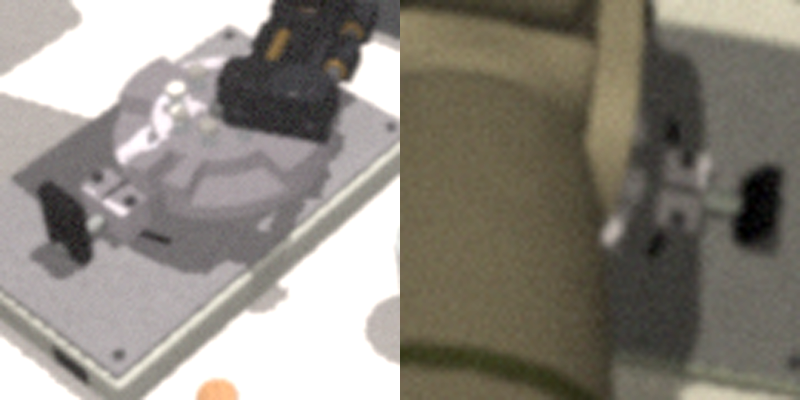

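Request:
play_rows([
  [[-1,0.0008,0,0.0001,0.009],[-1,0.0013,0,0.0002,0.018],[-1,0.0019,0,0.0003,0.027],[-1,0.0025,0,0.0005,0.035],[-1,0.003,0,0.0006,0.044],[-1,0.0036,0,0.0007,0.053],[-1,0.0042,0,0.0009,0.062],[-1,0.0047,0,0.001,0.07],[-1,0.0053,0,0.0011,0.079]],
])

```text
time: 11.22
eef_pos: [0.6243, 0.0228, 0.0632]
eef_rot: [-90.2, 0.0, -79.5]
ft_force: [0.0, 1.9, -1.0]
width: 0.0003
```

```bash
python3 z.py 6
python3 -c "
from g import *
rows(list(np.arange(10,4,-.5)),z=.0635)"
```

```text
a 10.45 r 0.064 off 0.0175 Fp -1.9 Fr 0.4 Fz -1.0 11.2167
tab dark centroid 354.753164556962 226.5126582278481 158
[[-1, 0.0004, -0.0003, 0.0001, 0.008], [-1, 0.001, -0.0003, 0.0003, 0.017], [-1, 0.0015, -0.0003, 0.0004, 0.026], [-1, 0.0021, -0.0003, 0.0005, 0.034], [-1, 0.0026, -0.0003, 0.0007, 0.043], [-1, 0.0032, -0.0003, 0.0008, 0.052], [-1, 0.0038, -0.0003, 0.0009, 0.061], [-1, 0.0043, -0.0003, 0.001, 0.069], [-1, 0.0049, -0.0003, 0.0011, 0.078], [-1, 0.0055, -0.0003, 0.0012, 0.087], [-1, 0.0061, -0.0003, 0.0013, 0.095], [-1, 0.0066, -0.0003, 0.0014, 0.104]]
```

View pics/z6.png

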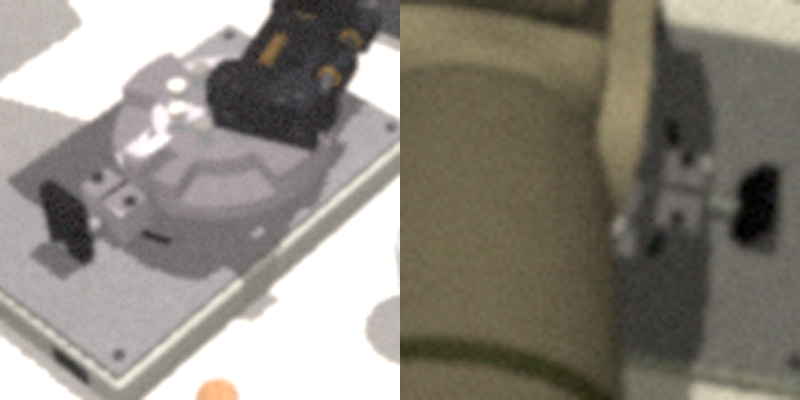

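Request:
play_rows([
  [[-1,0.0005,0,0.0001,0.008],[-1,0.001,0,0.0003,0.017],[-1,0.0015,0,0.0004,0.026],[-1,0.002,0,0.0005,0.034]],
])

```text
time: 11.65
eef_pos: [0.6252, 0.0207, 0.0632]
eef_rot: [-90.2, 0.0, -81.5]
ft_force: [0.8, 1.8, 0.1]
width: 0.0002
```

```bash
python3 z.py 7
python3 -c "
from g import *
rows(list(np.arange(8,4,-.5)),z=.0635)"
```

```text
a 8.47 r 0.064 off 0.0175 Fp -1.7 Fr 1.1 Fz 0.1 11.65
tab dark centroid 352.96794871794873 226.0 156
[[-1, 0.0004, -0.0003, 0.0002, 0.009], [-1, 0.0009, -0.0003, 0.0003, 0.017], [-1, 0.0015, -0.0003, 0.0005, 0.026], [-1, 0.002, -0.0003, 0.0006, 0.035], [-1, 0.0026, -0.0003, 0.0007, 0.044], [-1, 0.0032, -0.0003, 0.0009, 0.052], [-1, 0.0037, -0.0003, 0.001, 0.061], [-1, 0.0043, -0.0003, 0.0011, 0.07]]
```

```bash
python3 z.py 8; python3 -c "
from h import *
for k in ['0','5','6','7','8']:
  print(k,end=' ')
c=[.5645,-.006,0]
import math
A=math.radians(-102.5)
for t in (.008,.012,.016,.024):
  r=.144-t; print(t,proj('top8',[[c[0]+r*math.cos(A),c[1]+r*math.sin(A),.07]]))"
```

```text
a 8.49 r 0.064 off 0.0173 Fp -1.0 Fr 0.4 Fz -1.3 11.75
tab dark centroid 352.9483870967742 225.92903225806452 155
0 5 6 7 8 0.008 [[354.59000949 226.136689  ]]
0.012 [[352.89945526 225.73453605]]
0.016 [[351.20948764 225.33252266]]
0.024 [[347.83131101 224.5289142 ]]
```

View pics/z8.png

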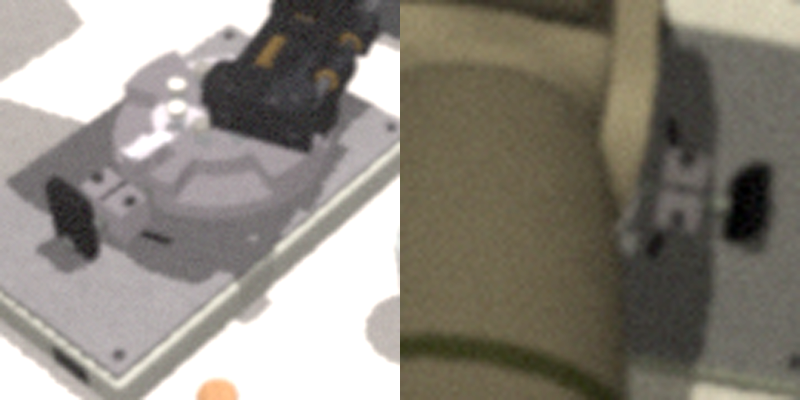

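Request:
play_rows([
  [[-1,0.0004,0,0.0001,0.008],[-1,0.0009,0,0.0003,0.017]],
])

```text
time: 12.02
eef_pos: [0.6256, 0.0197, 0.0632]
eef_rot: [-90.2, 0.0, -82.5]
ft_force: [-0.2, 2.3, -0.6]
width: 0.0006
```

```bash
python3 z.py 9
python3 -c "
from g import *
rows(list(np.arange(7.5,4,-.5)),z=.0635)"
```

```text
a 7.5 r 0.064 off 0.0175 Fp -2.3 Fr 0.1 Fz -0.6 12.0167
tab dark centroid 351.63253012048193 226.06024096385542 166
[[-1, -0.0, -0.0004, 0.0001, 0.0], [-1, 0.0006, -0.0004, 0.0002, 0.009], [-1, 0.0011, -0.0004, 0.0004, 0.018], [-1, 0.0017, -0.0004, 0.0005, 0.026], [-1, 0.0022, -0.0004, 0.0006, 0.035], [-1, 0.0028, -0.0004, 0.0008, 0.044], [-1, 0.0034, -0.0004, 0.0009, 0.053]]
```

Request:
play_rows([
  [[-1,-0.003,0,0,0],[-1,-0.006,0,0,0],[-1,-0.008,-0.01,0,0],[-1,-0.008,-0.04,0,0],[-1,-0.008,-0.08,0,0],[-1,-0.008,-0.08,0,0]],
])

```text
time: 12.62
eef_pos: [0.6277, 0.0275, 0.1513]
eef_rot: [-89.5, -0.2, -82.5]
ft_force: [0.3, -0.1, 1.1]
width: 0.0003
```

```bash
python3 z.py 10
python3 -c "
from g import *
o=bot.get_obs(); e=o['eef_pos'];y0=np.radians(o['eef_rot'][2]);print(e,o['eef_rot'])
A=np.radians(-102.5); q=c+.1635*np.array([np.cos(A),np.sin(A)])-e[:2]
print(q@[np.cos(y0),np.sin(y0)],q@[-np.sin(y0),np.cos(y0)],e[2]-.053,-(A-y0))"
```

```text
a 7.54 r 0.0671 off 0.025 Fp 0.2 Fr 0.3 Fz 1.1 12.6167
tab dark centroid 349.46875 225.5375 320
[0.62550767 0.02771945 0.14539575] [-9.00157466e+01 -6.47152764e-02 -8.24730891e+01]
0.17905085915041474 -0.12089141827741584 0.09239574710236706 0.3495355346328515
```

View pics/z10.png

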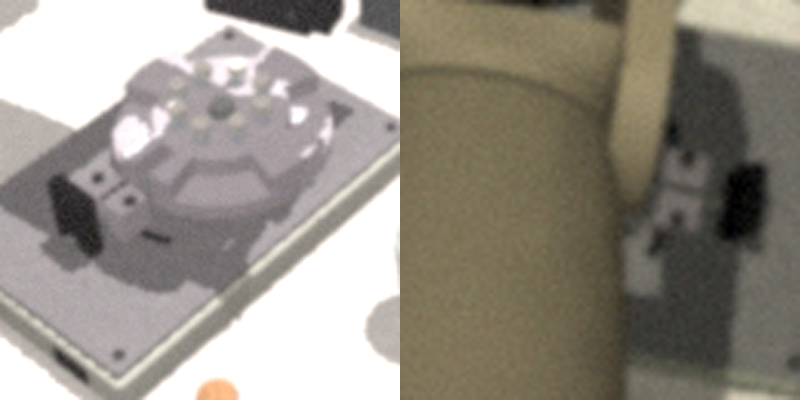

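Request:
play_rows([
  [[-1,0.018,0,-0.012,0.035],[-1,0.036,0,-0.024,0.07],[-1,0.054,0,-0.036,0.105],[-1,0.072,0,-0.048,0.14],[-1,0.09,0,-0.06,0.175],[-1,0.108,0,-0.072,0.21],[-1,0.126,0,-0.084,0.245],[-1,0.144,0,-0.096,0.28],[-1,0.162,0,-0.108,0.315],[-1,0.179,0,-0.121,0.35],[-1,0.179,0,-0.121,0.35],[-1,0.179,0,-0.121,0.35]],
])

```text
time: 13.72
eef_pos: [0.5284, -0.1658, 0.1449]
eef_rot: [-90.1, -0.0, -102.6]
ft_force: [0.6, 0.6, 0.2]
width: 0.0009
```

```bash
python3 z.py 11
python3 -c "
from g import *
shot('wrist','w11')
a=cv2.imread('pics/w11.png'); cv2.imwrite('pics/w11z.png',np.clip(cv2.resize(a,(800,600)).astype(float)*1.5,0,255).astype('uint8'))
o=bot.get_obs(); print(o['eef_pos'],o['eef_rot'])
d=o['eef_pos'][:2]-c; print(np.hypot(*d),np.degrees(np.arctan2(d[1],d[0])))"
```

```text
a -12.59 r -0.0004 off -0.1638 Fp -0.7 Fr 0.5 Fz 0.2 13.7167
tab dark centroid 355.00766283524905 226.3397190293742 783
[ 0.52921925 -0.1646437   0.1452592 ] [-9.00315504e+01 -4.57817659e-02 -1.02438596e+02]
0.16251939503921667 -102.53796147186756
```

View pics/z11.png

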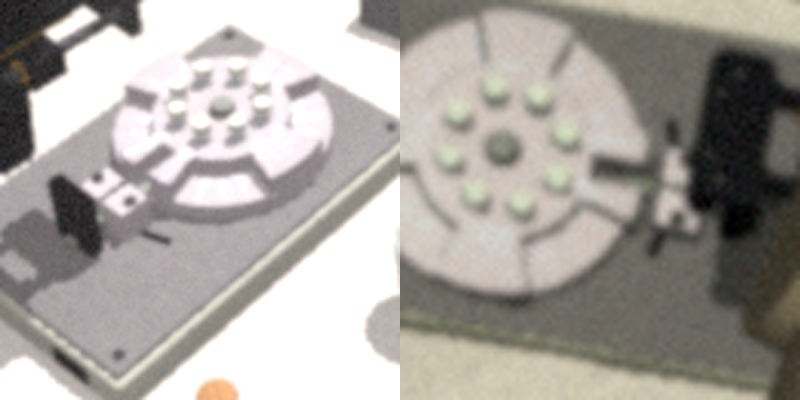

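View pics/w11z.png

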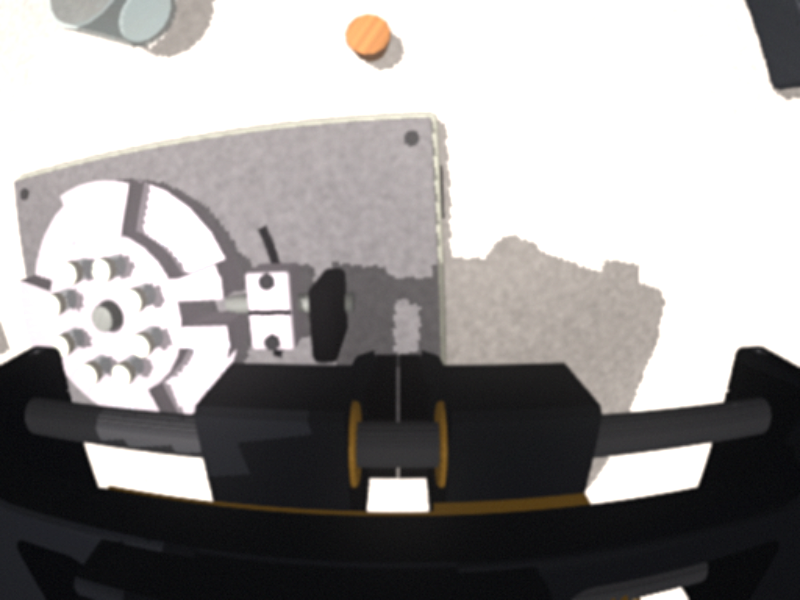

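```bash
python3 - <<'E'
from h import *
d=np.load('pics/w11.npz');R=cv2.Rodrigues(d['r'])[0];t=d['t'].reshape(3);o=-R.T@t
def W(x,y,z):
    u=cv2.fisheye.undistortPoints(np.array([[[x/1.5625-.2,y/1.5625-.2]]]),d['K'],np.zeros(4))[0,0]
    v=R.T@np.array([u[0],u[1],1]); return o+v*(z-o[2])/v[2]
c=np.array([.5645,-.006])
print(o)
for p in [(235,302,.048),(304,304,.048),(182,316,.066),(225,316,.066),(107,316,.073),(350,303,.048),(310,285,.088),(314,358,.088),(340,358,.088),(331,270,.088),(345,268,.088)]:
    w=W(*p); e=w[:2]-c; print(p,w.round(4),np.hypot(*e).round(4),np.degrees(np.arctan2(e[1],e[0])).round(1))
b=cv2.imread('pics/w11.png'); cv2.imwrite('pics/w11c.png',cv2.resize(b[155:245,130:290],None,fx=5,fy=5,interpolation=cv2.INTER_CUBIC))
E
```

```text
[ 0.592934   -0.17911376  0.28161775]
(235, 302, 0.048) [ 0.5518 -0.08    0.048 ] 0.0751 -99.7
(304, 304, 0.048) [ 0.5423 -0.1176  0.048 ] 0.1138 -101.2
(182, 316, 0.066) [ 0.5544 -0.0556  0.066 ] 0.0506 -101.6
(225, 316, 0.066) [ 0.5492 -0.08    0.066 ] 0.0755 -101.7
(107, 316, 0.073) [ 0.5656 -0.0123  0.073 ] 0.0064 -80.1
(350, 303, 0.048) [ 0.5376 -0.1417  0.048 ] 0.1383 -101.2
(310, 285, 0.088) [ 0.5586 -0.133   0.088 ] 0.1271 -92.6
(314, 358, 0.088) [ 0.5256 -0.1257  0.088 ] 0.1259 -108.0
(340, 358, 0.088) [ 0.5232 -0.1374  0.088 ] 0.1377 -107.5
(331, 270, 0.088) [ 0.563  -0.1436  0.088 ] 0.1376 -90.6
(345, 268, 0.088) [ 0.5625 -0.1497  0.088 ] 0.1437 -90.8
```

View pics/w11c.png

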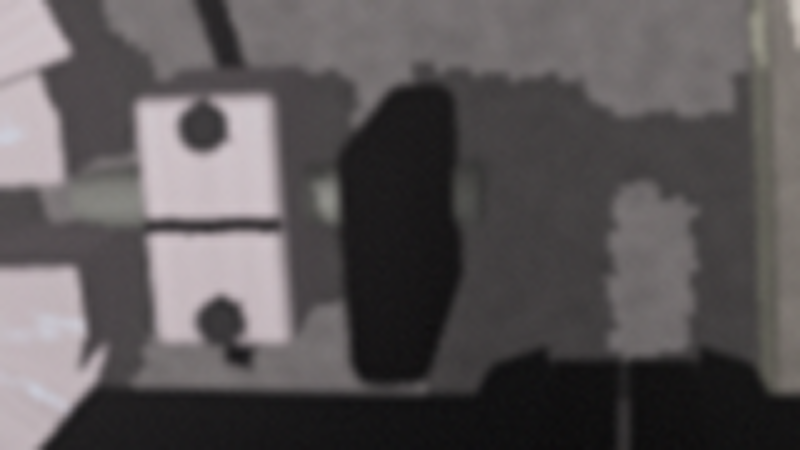

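Request:
play_rows([
  [[-1,0.003,0.02,0.002,0],[-1,0.003,0.04,0.002,0],[-1,0.003,0.06,0.002,0],[-1,0.003,0.075,0.002,0],[-1,0.003,0.083,0.002,0],[-1,0.003,0.083,0.002,0]],
])

```text
time: 14.37
eef_pos: [0.5301, -0.167, 0.0607]
eef_rot: [-90.2, 0.0, -102.4]
ft_force: [-0.7, -0.2, -0.5]
width: 0.0003
```

```bash
python3 z.py 12
python3 -c "
from g import *
o=bot.get_obs(); print(o['eef_pos'],o['eef_rot'],o['ft_force'])
d=o['eef_pos'][:2]-c; print(np.hypot(*d),np.degrees(np.arctan2(d[1],d[0])))"
```

```text
a -12.37 r 0.0009 off -0.1646 Fp 0.4 Fr -0.6 Fz -0.5 14.3667
tab dark centroid 354.3138138138138 222.77777777777777 666
[ 0.53092809 -0.16774238  0.06272701] [-9.00017941e+01 -5.27467301e-02 -1.02387878e+02] [ 0.18054272 -0.90913814  0.50574879]
0.16518979975851766 -101.7260406270118
```

View pics/z12.png

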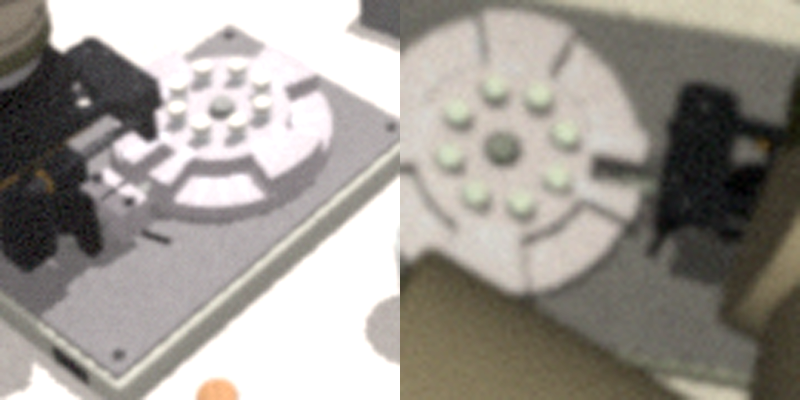

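Request:
play_rows([
  [[-1,-0.003,0,0,0],[-1,-0.006,0,0,0],[-1,-0.009,0,0,0],[-1,-0.012,0,0,0],[-1,-0.014,0,0,0],[-1,-0.016,0,0,0],[-1,-0.018,0,0,0]],
])

```text
time: 15.05
eef_pos: [0.5348, -0.15, 0.0628]
eef_rot: [-90.0, -0.1, -102.4]
ft_force: [-0.9, -2.0, 0.7]
width: 0.0003
```

```bash
cat > s.py <<'E'
from g import *
o=bot.get_obs(); y=np.radians(o['eef_rot'][2]);d=o['eef_pos'][:2]-c
print('r',np.hypot(*d),np.degrees(np.arctan2(d[1],d[0])),'Fx',o['ft_force'][:2]@[np.cos(y),np.sin(y)],o['ft_force'],o['eef_rot'],o['time'])
E
python3 s.py
```

```text
r 0.14703948202885908 -101.63612029248728 Fx 2.149873970371572 [-0.87909696 -2.00804647  0.7134467 ] [-8.99971400e+01 -6.03234612e-02 -1.02386264e+02] 15.05
```

Request:
play_rows([
  [[-1,-0.001,0,0,0],[-1,-0.002,0,0,0],[-1,-0.003,0,0,0],[-1,-0.0035,0,0,0],[-1,-0.004,0,0,0],[-1,-0.004,0,0,0]],
])

```text
time: 15.55
eef_pos: [0.5357, -0.1461, 0.0628]
eef_rot: [-90.0, -0.1, -102.4]
ft_force: [-0.7, -0.5, 0.7]
width: 0.0003
```

```bash
python3 s.py
```

```text
r 0.14307150548080008 -101.6208085456042 Fx 0.64020796437491 [-0.71727812 -0.49792809  0.65732747] [-8.99966549e+01 -6.48788739e-02 -1.02387498e+02] 15.55
```

Request:
play_rows([
  [[-1,-0.0005,0,0,0],[-1,-0.001,0,0,0],[-1,-0.0015,0,0,0],[-1,-0.002,0,0,0],[-1,-0.0025,0,0,0]],
])

```text
time: 15.97
eef_pos: [0.536, -0.1448, 0.0629]
eef_rot: [-90.0, -0.2, -102.4]
ft_force: [-4.4, -10.9, 0.6]
width: 0.0003
```

```bash
python3 s.py; python3 z.py 13
```

```text
r 0.1416933908223326 -101.60092387769005 Fx 11.641163116233807 [ -4.44765554 -10.9423831    0.55881972] [ -89.99772285   -0.19115074 -102.37051173] 15.9667
a -12.37 r 0.0019 off -0.1417 Fp 11.6 Fr -2.0 Fz 0.6 15.9667
tab dark centroid 349.72146118721463 215.59360730593608 219
```

View pics/z13.png

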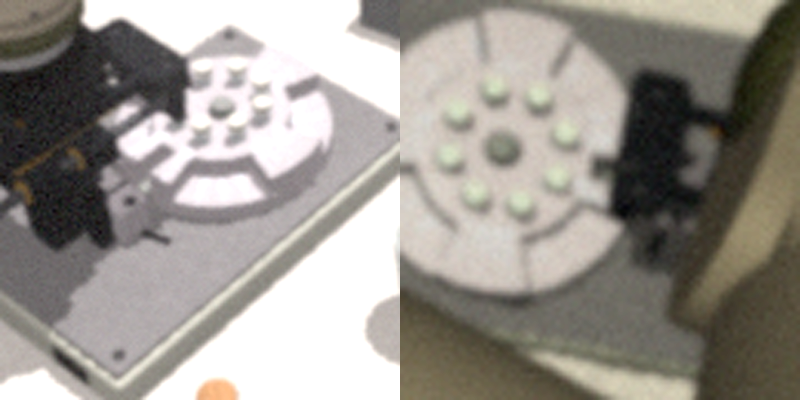

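Request:
play_rows([
  [[-1,-0.001,0,0,0],[-1,-0.002,0,0,0],[-1,-0.002,0,0,0]],
])

```text
time: 16.32
eef_pos: [0.536, -0.1448, 0.063]
eef_rot: [-90.0, -0.4, -102.4]
ft_force: [-5.5, -13.3, 1.3]
width: 0.0006
```

```bash
python3 s.py
```

```text
r 0.14173440680499227 -101.59831193941015 Fx 14.133988036482117 [ -5.51998958 -13.25908542   1.25764232] [ -90.00566573   -0.38790783 -102.37458412] 16.3167
```

Firm stop. Back off, rise and check.

Request:
play_rows([
  [[-1,0.003,0,0,0],[-1,0.009,0,0,0],[-1,0.016,0,0,0],[-1,0.022,0,0,0],[-1,0.024,-0.02,0,0],[-1,0.024,-0.05,0,0],[-1,0.026,-0.09,0,0],[-1,0.03,-0.12,0,0],[-1,0.05,-0.14,0,0],[-1,0.08,-0.15,0,0],[-1,0.11,-0.15,0,0],[-1,0.14,-0.15,0,0],[-1,0.14,-0.15,0,0]],
])

```text
time: 17.4
eef_pos: [0.5051, -0.2852, 0.2138]
eef_rot: [-90.0, -0.5, -102.6]
ft_force: [-0.2, -0.4, 0.7]
width: 0.0004
```

```bash
python3 z.py 14; python3 s.py; python3 - <<'E'
from h import *
for th in ['beaker','cork','rack','bolt','notch']:
    print(th,[(np.round(d['location'],3),round(d['conf'],2)) for d in bot.search_frame('top',th)[:1]])
E
```

```text
a -12.62 r 0.003 off -0.2854 Fp 0.4 Fr -0.1 Fz 0.7 17.4
tab dark centroid 348.62142857142857 224.79285714285714 140
r 0.2815597801641626 -102.03222068104832 Fx 0.46550816219944646 [ 0.32628242 -0.54901911 -0.05888684] [ -90.03035627   -0.34905148 -102.48382777] 17.5
beaker [(array([ 0.764, -0.046,  0.044]), 0.67)]
cork [(array([ 0.537, -0.094,  0.034]), 0.52)]
rack [(array([0.638, 0.22 , 0.015]), 0.61)]
bolt [(array([ 0.544, -0.119,  0.076]), 0.46)]
notch [(array([ 0.566, -0.004,  0.065]), 0.84)]
```

View pics/z14.png

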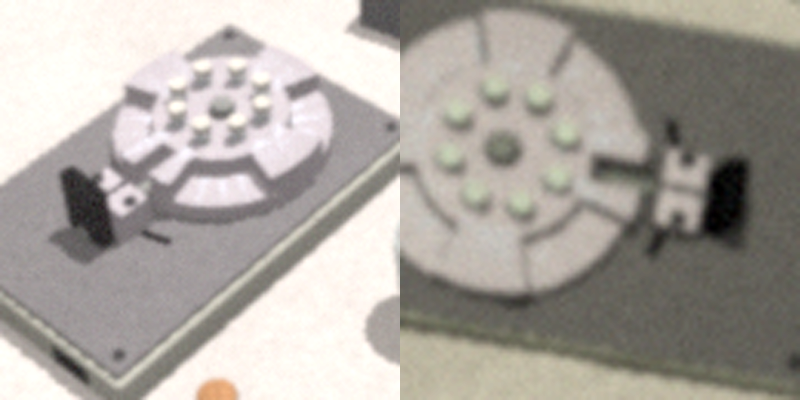

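```bash
python3 -c "
from workcell import bot
print(bot.job_done())"
```

```text
the job is handed in; nothing more can be done
None
```

The wheel is turned and locked with the bolt pushed home. I handed the job in at about 17.5 s with the arm clear of everything.

- **Turning:** I used the closed fingers against one lobe edge and turned the wheel about 164° clockwise. Measured pushes were about 2–10 N, with small steps near the end. I stopped as soon as the pictures showed the bolt jump from about 8 to 16 mm of travel.
- **Locking:** I pushed the tab from behind until it met a firm stop, with the force rising to about 14 N and no further movement. Then I backed off and lifted away.
- **Last checks:** In the top picture the tab had moved about 15.4 mm since the start, so total travel is about 23.4 mm against 24 mm for fully home. That gap is within what the picture can resolve. The rod sits in the notch and did not spring back after release.
- **Bystanders:** The beaker and rack were found within about 3 mm of where they started. The detector's final cork reading was wrong: it landed on the bolt guide. In the scene picture the cork sits where it was.
- **Oddities:** Partway through the turn the wrist briefly read about 8 N upwards. I raised the fingers 2 mm and it went away. The wrist camera put the spindle about 6 mm off, so I used the top camera's centre instead.

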